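# Shut the clip box of paper poppies in its packing nest

## Task

The poppy box has its lid sitting proud and its four blue clips standing open. Press the lid fully home, then fold each of the four clips down around the rim and push it in until it clicks under its lug and stays shut by itself. Use no more than a firm thumb push (the plastic cracks at about 25 N), and do not disturb the poppies, the awl or the scale nearby.

Things in the scene. Friction and masses are not known exactly. Their poses are not given: they have to be found in the camera images.
- box: clear plastic box of red paper poppies, 118 x 178 mm over its walls, in a plywood packing nest (board 200 x 260 x 12 mm, corner blocks up to 42 mm) screwed to the bench: it cannot move. Origin: centre of the nest's underside, at table height; z up, y along the box's long sides, x across it, away from the robot (yaw up to 26 deg). Lid home: lid top 98 mm, clip hinges 94 mm above the table.
- lid_center (a point): centre of the flat top face of the white lid (132 x 192 mm, 6 mm thick; a 3 mm high raised strip runs 12 to 18 mm in from its rim); rides with the lid. Pushed down here, the lid goes down straight.
- lid (a joint): how far the lid stands proud of its seat (m): 0 = fully home, 0.005 to 0.010 at the start. The gasket grips in the box's mouth: some 7 N slides it down, it stays where it is left, and at 0 it meets a stop that gives 1 mm per 7 N (rubber).
- clip_near (a joint): blue clip flap on the long side facing the robot of the lid. Angle (rad): 0 = level, sticking outward; pi/2 = hanging along the wall; negative = raised. Starts from -0.15 to 0.85. Latched it rests between 1.3 and 1.75 (the lug on the wall sits up to 3 mm in or out, differently for each clip); not latched, it springs back below 1.1 when let go.
- clip_far (a joint): blue clip flap on the far long side of the lid. Angle (rad): 0 = level, sticking outward; pi/2 = hanging along the wall; negative = raised. Starts from -0.15 to 0.85. Latched it rests between 1.3 and 1.75 (the lug on the wall sits up to 3 mm in or out, differently for each clip); not latched, it springs back below 1.1 when let go.
- clip_left (a joint): blue clip flap on the left short end of the lid. Angle (rad): 0 = level, sticking outward; pi/2 = hanging along the wall; negative = raised. Starts from -0.15 to 0.85. Latched it rests between 1.3 and 1.75 (the lug on the wall sits up to 3 mm in or out, differently for each clip); not latched, it springs back below 1.1 when let go.
- clip_right (a joint): blue clip flap on the right short end of the lid. Angle (rad): 0 = level, sticking outward; pi/2 = hanging along the wall; negative = raised. Starts from -0.15 to 0.85. Latched it rests between 1.3 and 1.75 (the lug on the wall sits up to 3 mm in or out, differently for each clip); not latched, it springs back below 1.1 when let go.
- clip_near_hinge (a point): mid hinge line of the near clip, on the lid's edge at (-68, 0) mm (x, y) from the box centre; rides with the lid; axes as the box. Smooth flap 66 mm wide, 30 mm long; hanging, its outer face is 4.5 mm outside the hinge line and the thumb ridge, 22 to 30 mm below it, 9 mm. Lid home: 8 to 14 N inward on the ridge clicks its bead under the lug (1.2 to 1.6 rad; the force drops), then it stops firm. Lid proud: the bead hits the lug.
- clip_far_hinge (a point): mid hinge line of the far clip, on the lid's edge at (68, 0) mm (x, y) from the box centre; rides with the lid; axes as the box. Smooth flap 66 mm wide, 30 mm long; hanging, its outer face is 4.5 mm outside the hinge line and the thumb ridge, 22 to 30 mm below it, 9 mm. Lid home: 8 to 14 N inward on the ridge clicks its bead under the lug (1.2 to 1.6 rad; the force drops), then it stops firm. Lid proud: the bead hits the lug.
- clip_left_hinge (a point): mid hinge line of the left clip, on the lid's edge at (0, 98) mm (x, y) from the box centre; rides with the lid; axes as the box. Smooth flap 56 mm wide, 30 mm long; hanging, its outer face is 4.5 mm outside the hinge line and the thumb ridge, 22 to 30 mm below it, 9 mm. Lid home: 8 to 14 N inward on the ridge clicks its bead under the lug (1.2 to 1.6 rad; the force drops), then it stops firm. Lid proud: the bead hits the lug.
- clip_right_hinge (a point): mid hinge line of the right clip, on the lid's edge at (0, -98) mm (x, y) from the box centre; rides with the lid; axes as the box. Smooth flap 56 mm wide, 30 mm long; hanging, its outer face is 4.5 mm outside the hinge line and the thumb ridge, 22 to 30 mm below it, 9 mm. Lid home: 8 to 14 N inward on the ridge clicks its bead under the lug (1.2 to 1.6 rad; the force drops), then it stops firm. Lid proud: the bead hits the lug.
- poppies: bystander: pile of red paper poppies, 35 mm high, on a white card disc of 110 mm diameter; origin at the centre of its underside
- awl: bystander: awl with a wooden handle 24 mm thick, 160 mm long over all, lying along its x; origin on the table under its handle
- scale: bystander: flat grey parcel scale 130 x 180 x 17 mm; origin at the centre of its underside

How it is judged:
On the way:
1. the lid is pressed fully home (within 1.5 mm) while the clips are still unlatched (value of joint lid below 0.0015 m and value of joint each of clip_near, clip_far, clip_left, clip_right below 1.25 rad), for 0.2 s.
At the end, for the whole second after the job is handed in: the lid is home within 1.5 mm, all four clips stay latched on their own (each past 1.25 rad), and the poppies, awl and scale are within 20 mm of where they began (value of joint lid below 0.0015 m and value of joint each of clip_near, clip_far, clip_left, clip_right above 1.25 rad and distance of each of poppies, awl, scale from where it was at the start of the episode below 0.02 m); the robot touches nothing.
It fails at once if the robot pushes the box, its lid or a clip with more than 25 N (contact force between any of the fingers, the arm and box above 25 N).
It fails at once if the poppies, the awl or the scale are pushed more than 20 mm or tipped (distance of any of poppies, awl, scale from where it was at the start of the episode above 0.02 m or angle between any of poppies, awl, scale's own z axis and vertical above 0.25 rad).
It also fails if it takes over 61 s, if anything falls off the work surface, if the arm or the gripper's body presses on something with over 40 N, if the wrist force passes 120 N, or if a joint passes its speed limit or range.

## Robot

A 7-joint arm with a two-finger parallel gripper is mounted at the origin on the work surface. World frame = base frame: x ahead of the robot, y to its left, z up, the work surface at z = 0. Lengths are in m, angles in rad, forces in N, time in s.
With the tool pointing down it reaches from about 0.425 to 0.925 m from the base axis. Payload 6.8 kg.
Tool frame: the origin (TCP) lies midway between the tips of the shut fingers; the grasp point (between the pads) lies behind it (arm.grip_depth is the z of the grasp point in the tool frame, in m); z points along the fingers, y is the line along which they close (so a half turn about z gives the same grasp; the last joint's range is limited). The gripper opens to 88 mm and grips with 3 to 60 N. Pads are 20 mm wide; open, the fingers measure 115 mm over their backs; the gripper's body (75 mm by 178 mm) begins 61 mm behind the grasp point.
Start: joints at [-1.401, 0.477, 0.022, 1.555, -0.011, 1.109, -0.083], TCP at [0.185, 0.649, 0.223] pointing down, gripper open.
Joint ranges: [-2.96, 2.96], [-0.34, 2.1], [-1.41, 1.46], [0.24, 2.44], [-1.37, 4.51], [0.17, 1.92], [-2.96, 2.96]. Speed limits (rad/s): [2.39, 2.39, 3.14, 3.14, 3.14, 3.14, 3.14].

## Interface

Orientations are given as a unit quaternion [w, x, y, z].
In Python, from bench import arm, eyes gives the robot as it stands.
- The arm moves only by the tool arm_command, never from a script. Its argument "motion" is a list of rows, each an object of numbers: "dx", "dy", "dz": the shift along the tool's x, y, z in mm; "wx", "wy", "wz": the turn, a rotation vector about the tool's x, y, z in rad. In form: [{"dx": .., "dy": .., "dz": .., "wx": .., "wy": .., "wz": ..}, ...]. A call has 1 to 8 rows; each row is the pose to reach, as a shift and turn from the pose commanded when the call began, along the tool's axes at that moment; what a row does not reach only later rows make up. A row lasts 1/10 s, in which the tool goes at most 50 mm and 8.59 degrees, less where a joint would pass 70% of its speed; a pose out of reach is approached as far as the arm can. A call with a gripper value outside its range is refused whole. "hand" is the opening, from 0 (shut) to 1 (fully open), set as the call begins (left out, the last holds). The fingers move at their own pace and stop on an object; the grip force is fixed at half the most. Time passes only in rows, so rows that repeat a pose let the fingers close. It gives the time, the measured TCP pose, the force, the opening and the grip force at its end, in the units of the state.
- arm.observe(): the state, without advancing time (a new reading comes with each control period).
- eyes.capture(name): name is "scene" or "top" or "wrist"; returns (picture, depth): 420x560x3 uint8, blue, green, red; 420x560 float32, m along the optical axis (not along the pixel's ray), 0 where there is no reading.
- eyes.camera_params(name): a dict with "intrinsics" (3x3 intrinsics, pixels), "D" ([k1, k2, p1, p2, k3] as OpenCV has them; the pictures are not rectified), "origin" and "attitude" of the camera in the world; the wrist camera has in their place "tool_from_camera" (4x4, takes a point from camera to tool coordinates, whose origin is the TCP and whose axes are the flange's). Camera axes: x right, y down, z forward; pixel columns grow to the right and rows downward; lengths in m; the calibration is good to about 2 mm. A picture is of the moment at which its call begins: read the wrist's pose just before it. camera_params takes no time and is no camera call.
- arm.finish_job(): hands the job in; it is judged then, once.
The state is a dict: "clock": time; "joint_positions": joint angles; "joint_velocities": joint speeds; "joint_efforts": joint torques, N m; "eef_pos": TCP position; "ee_rot": TCP orientation; "contact_force": force on the tool from outside, world axes, zero at the start; "torque": the same for the moment, N m; "grip_width": finger opening in m; "grip_force": force on a finger pad.
Only numpy, scipy, OpenCV 4.12 (cv2) and the standard library are available. Lean on these libraries where they do the work, as an engineer would, in place of code of your own. Each camera call takes 0.05 s, during which the arm holds its last target. There are 200 camera calls.

## Working session

There is one attempt and no reset: what is moved stays moved. The work goes in short steps, Python scripts to look and compute and a tool call to move; the robot and the scene stay as the last step left them, time stands still between calls to the robot, and variables do not carry over. Pictures are saved under pics/ and viewed, at most 10 in all, crops included, and the job is handed in when it is done.

Besides the shell and the picture viewer there is one more tool, called after ">>>" in YAML: its name, and indented under it one key for each argument. arm_command: Moves the arm, as the interface text tells. Its arguments: {"type":"object","properties":{"motion":{"type":"array"},"hand":{"type":"number"}},"required":["motion"]}

```bash
mkdir -p pics
python3 - <<'E'
from bench import arm, eyes
import cv2,numpy as np
s=arm.observe();print(s, arm.grip_depth)
for n in("scene","top"):
    p,d=eyes.capture(n);cv2.imwrite(f"pics/{n}0.png",p);np.save(f"pics/{n}0.npy",d)
    print(n,eyes.camera_params(n))
print(eyes.camera_params("wrist"))
E
```

```text
{'clock': 0.0, 'joint_positions': array([-1.40114249,  0.47776211,  0.0223453 ,  1.55640134, -0.01149604,
        1.10928917, -0.08308154]), 'joint_velocities': array([-0.00226178,  0.00065887,  0.00098761,  0.0006453 ,  0.00169231,
        0.00028895,  0.00061745]), 'joint_efforts': array([-2.07446087e-04, -5.82845771e+01,  1.53433643e+00, -2.72608924e+01,
       -5.44719317e-02,  1.71023724e-02,  1.45298927e-04]), 'eef_pos': array([0.18494178, 0.64857189, 0.22172846]), 'ee_rot': array([-5.37040929e-05,  1.38412366e-01,  9.90374307e-01, -8.64182807e-04]), 'contact_force': array([-0.45322075,  0.59558071,  0.30642072]), 'torque': array([ 0.02514594,  0.05083797, -0.0340312 ]), 'grip_force': 0.0, 'grip_width': 0.08765780287483264} -0.0187
scene {'intrinsics': array([[438.37791715,   0.        , 281.93093492],
       [  0.        , 438.37791715, 213.42553037],
       [  0.        ,   0.        ,   1.        ]]), 'D': array([0.00231524, 0.        , 0.        , 0.        , 0.        ]), 'origin': array([ 1.39967756, -0.027441  ,  0.73735004]), 'attitude': array([-0.32142699,  0.66063553,
[... 315 characters left out ...]
564959, 1.30750825]), 'attitude': array([-0.03888341,  0.71367201, -0.6987416 ,  0.03034007])}
{'intrinsics': array([[338.55330308,   0.        , 282.89007895],
       [  0.        , 338.55330308, 209.02252524],
       [  0.        ,   0.        ,   1.        ]]), 'D': array([0.00557665, 0.        , 0.        , 0.        , 0.        ]), 'tool_from_camera': array([[ 4.99580199e-05, -9.61453311e-01, -2.74968232e-01,
         7.53925493e-02],
       [ 9.99999990e-01,  8.48432925e-05, -1.14976355e-04,
        -1.47326219e-04],
       [ 1.33873607e-04, -2.74968223e-01,  9.61453305e-01,
        -1.62084613e-01],
       [ 0.00000000e+00,  0.00000000e+00,  0.00000000e+00,
         1.00000000e+00]])}
```

View pics/scene0.png

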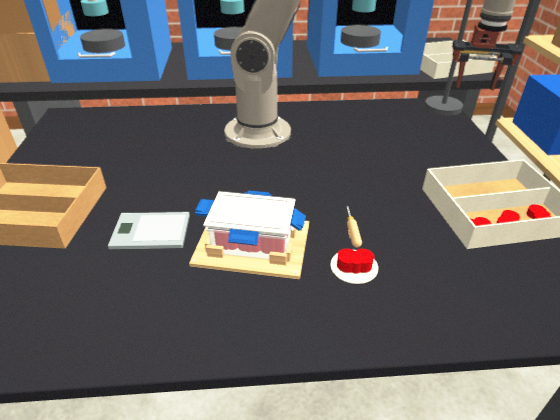

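View pics/top0.png

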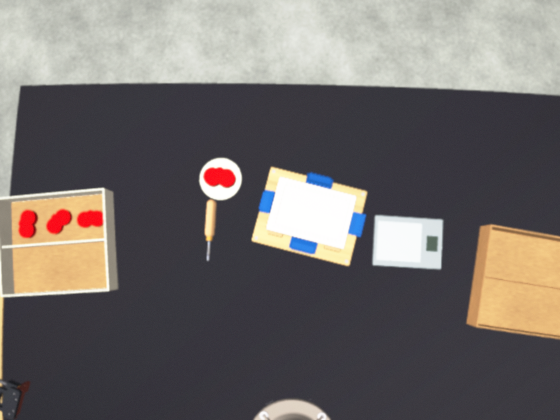

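The box sits at about (312,213) in the top view. The poppies and awl are to its left at (220,178) and (210,225), and the scale is close on its right at (408,242). All four clips are open.

```bash
cat > h.py <<'E'
import cv2,numpy as np
from bench import arm,eyes
from scipy.spatial.transform import Rotation as R
def Rq(q): return R.from_quat(np.r_[q[1:],q[0]]).as_matrix()
def pose(n):
    c=eyes.camera_params(n)
    return c["intrinsics"],c["D"],Rq(c["attitude"]),np.array(c["origin"])
def cloud(n,d):
    K,D,Rm,o=pose(n);v,u=np.mgrid[:d.shape[0],:d.shape[1]]
    n_=cv2.undistortPoints(np.stack([u,v],-1).reshape(-1,1,2).astype(float),K,D).reshape(d.shape+(2,))
    return np.dstack([n_,np.ones(d.shape)])*d[...,None]@Rm.T+o
def plane(n,uv,z):
    K,D,Rm,o=pose(n);x=cv2.undistortPoints(np.array(uv,float).reshape(-1,1,2),K,D)[:,0]
    r=np.c_[x,np.ones(len(x))]@Rm.T
    return o+r*((z-o[2])/r[:,2])[:,None]
E
python3 - <<'E'
from h import *
p=cv2.imread("pics/top0.png");d=np.load("pics/top0.npy");hsv=cv2.cvtColor(p,cv2.COLOR_BGR2HSV)
P=cloud("top",d)
def big(m,roi=(150,280,240,372)):
    a,b,c,e=roi;k=np.zeros_like(m);k[a:b,c:e]=m[a:b,c:e]
    return k
lid=big(cv2.inRange(hsv,(0,0,200),(180,40,255)))
cs=max(cv2.findContours(lid,0,1)[0],key=cv2.contourArea)
lm=cv2.drawContours(np.zeros_like(lid),[cs],-1,255,-1)
z=P[...,2][cv2.erode(lm,np.ones((9,9)))>0];print("lid z",np.median(z),z.std())
for zz in(.098,.105):
    q=plane("top",cs[:,0],zz)[:,:2];r=cv2.minAreaRect((q*1000).astype(np.float32));print("lid",zz,r,np.round(cv2.boxPoints(r)))
nest=big(cv2.inRange(hsv,(8,50,100),(30,255,255)))|lid|big(cv2.inRange(hsv,(100,100,40),(130,255,255)))
nb=big(cv2.inRange(hsv,(8,50,100),(30,255,255)))
cn=np.vstack([c for c in cv2.findContours(nb,0,1)[0] if cv2.contourArea(c)>30])
q=plane("top",cn[:,0],.012)[:,:2];r=cv2.minAreaRect((q*1000).astype(np.float32));print("nest",r,np.round(cv2.boxPoints(r)))
bl=big(cv2.inRange(hsv,(100,100,40),(130,255,255)))
for c in cv2.findContours(bl,0,1)[0]:
    if cv2.contourArea(c)>30:
        m=cv2.drawContours(np.zeros_like(bl),[c],-1,255,-1)>0
        X=P[m];print("clip px",c[:,0].mean(0),"n",m.sum(),"xyz",X.mean(0).round(3),"z range",np.percentile(X[:,2],[5,50,95]).round(3))
E
```

```text
lid z 0.10633253385442731 0.056013419741185545
lid 0.098 ((586.908203125, -35.430198669433594), (209.2095184326172, 142.75709533691406), 74.38859558105469) [[ 490. -117.]
 [ 628. -155.]
 [ 684.   46.]
 [ 546.   85.]]
lid 0.105 ((586.2462768554688, -35.076683044433594), (207.99871826171875, 141.93087768554688), 74.38859558105469) [[ 490. -116.]
 [ 627. -154.]
 [ 683.   46.]
 [ 546.   84.]]
nest ((586.841064453125, -34.78898620605469), (265.30462646484375, 206.26283264160156), 76.73777770996094) [[ 456. -140.]
 [ 657. -188.]
 [ 718.   71.]
 [ 517.  118.]]
clip px [302.96969697 244.92424242] n 294 xyz [ 0.508 -0.016  0.101] z range [0.095 0.101 0.107]
clip px [357.53030303 223.75757576] n 318 xyz [ 0.56  -0.146  0.109] z range [0.001 0.107 0.113]
clip px [265.81034483 201.        ] n 264 xyz [0.613 0.076 0.099] z range [0.003 0.098 0.107]
clip px [319.10606061 179.40909091] n 301 xyz [ 0.669 -0.054  0.099] z range [-0.     0.097  0.106]
```

>>> arm_command:
  motion:
    - {"dx": -36, "dy": -34}
    - {"dx": -72, "dy": -68}
    - {"dx": -108, "dy": -102}
    - {"dx": -144, "dy": -136}
    - {"dx": -180, "dy": -170}
    - {"dx": -216, "dy": -204}
    - {"dx": -252, "dy": -238}
    - {"dx": -288, "dy": -274}
  hand: 0

```text
invalid input at $.motion[0]: expected keys dx, dy, dz, wx, wy, wz
```

>>> arm_command:
  motion:
    - {"dx": -36, "dy": -34}
    - {"dx": -72, "dy": -68}
    - {"dx": -108, "dy": -102}
    - {"dx": -144, "dy": -136}
    - {"dx": -180, "dy": -170}
    - {"dx": -216, "dy": -204, "wz": -0.02}
    - {"dx": -252, "dy": -238, "wz": -0.045}
    - {"dx": -286, "dy": -273, "wz": -0.045}

```text
invalid input at $.motion[0]: expected keys dx, dy, dz, wx, wy, wz
```

>>> arm_command:
  motion:
    - {"dz": 0}
    - {"dz": 0}
    - {"dz": 0}

```text
invalid input at $.motion[0]: expected keys dx, dy, dz, wx, wy, wz
```

Run:
```python
from h import *
s=arm.observe();T=np.eye(4);T[:3,:3]=Rq(s["ee_rot"]);T[:3,3]=s["eef_pos"]
print(s["clock"],s["eef_pos"],s["ee_rot"],s["contact_force"],T[:3,:3].round(3).tolist())
p,d=eyes.capture("wrist");cv2.imwrite("pics/w1.png",p);np.save("pics/w1.npy",d);np.save("pics/T1.npy",T)
```

```text
0.1 [0.18498195 0.64863089 0.22182659] [-4.35406705e-05  1.38448747e-01  9.90369297e-01 -7.72686744e-04] [-0.07001818 -0.56555739  0.6904267 ] [[-0.962, 0.274, -0.0], [0.274, 0.962, -0.002], [-0.0, -0.002, -1.0]]
```

View pics/w1.png

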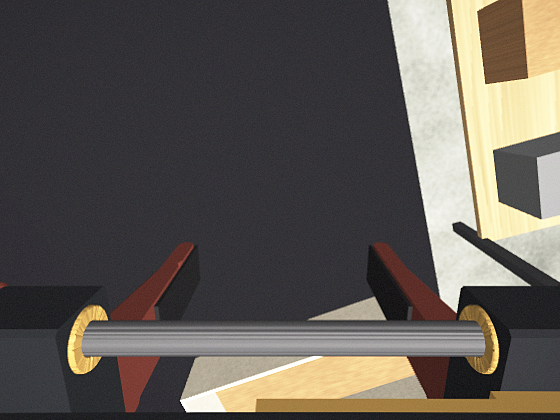

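All six keys are needed, so the arm hasn't moved. The view shows the open fingers over the side tray.

>>> arm_command:
  motion:
    - {"dx": -36, "dy": -34, "dz": 0, "wx": 0, "wy": 0, "wz": 0}
    - {"dx": -72, "dy": -68, "dz": 0, "wx": 0, "wy": 0, "wz": 0}
    - {"dx": -108, "dy": -102, "dz": 0, "wx": 0, "wy": 0, "wz": 0}
    - {"dx": -144, "dy": -136, "dz": 0, "wx": 0, "wy": 0, "wz": 0}
    - {"dx": -180, "dy": -170, "dz": 0, "wx": 0, "wy": 0, "wz": 0}
    - {"dx": -216, "dy": -204, "dz": 0, "wx": 0, "wy": 0, "wz": 0}
    - {"dx": -252, "dy": -238, "dz": 0, "wx": 0, "wy": 0, "wz": 0}
    - {"dx": -288, "dy": -274, "dz": 0, "wx": 0, "wy": 0, "wz": 0}
  hand: 0

```text
clock: 0.95
eef_pos: [0.3872, 0.3056, 0.2227]
ee_rot: [0.0, 0.138, 0.99, 0.0]
contact_force: [0.8, -0.3, 0.9]
grip_width: 0.0272
grip_force: 0.0
```

>>> arm_command:
  motion:
    - {"dx": -36, "dy": -34, "dz": 0, "wx": 0, "wy": 0, "wz": 0}
    - {"dx": -72, "dy": -68, "dz": 0, "wx": 0, "wy": 0, "wz": 0}
    - {"dx": -108, "dy": -102, "dz": 0, "wx": 0, "wy": 0, "wz": 0}
    - {"dx": -144, "dy": -136, "dz": 0, "wx": 0, "wy": 0, "wz": 0}
    - {"dx": -180, "dy": -170, "dz": 0, "wx": 0, "wy": 0, "wz": 0}
    - {"dx": -216, "dy": -204, "dz": 0, "wx": 0, "wy": 0, "wz": -0.02}
    - {"dx": -252, "dy": -238, "dz": 0, "wx": 0, "wy": 0, "wz": -0.045}
    - {"dx": -286, "dy": -273, "dz": 0, "wx": 0, "wy": 0, "wz": -0.045}

```text
clock: 1.75
eef_pos: [0.5874, -0.0352, 0.2226]
ee_rot: [0.0, 0.116, 0.993, 0.0]
contact_force: [0.1, 0.3, -1.3]
grip_width: 0.0006
grip_force: 0.0
```

>>> arm_command:
  motion:
    - {"dx": 0, "dy": 0, "dz": 0, "wx": 0, "wy": 0, "wz": 0}
    - {"dx": 0, "dy": 0, "dz": 0, "wx": 0, "wy": 0, "wz": 0}
    - {"dx": 0, "dy": 0, "dz": 0, "wx": 0, "wy": 0, "wz": 0}

```text
clock: 2.05
eef_pos: [0.5861, -0.0319, 0.2222]
ee_rot: [-0.001, 0.115, 0.993, 0.0]
contact_force: [0.1, -0.3, 0.1]
grip_width: 0.0004
grip_force: 0.0
```

Run:
```python
from h import *
s=arm.observe();T=np.eye(4);T[:3,:3]=Rq(s["ee_rot"]);T[:3,3]=s["eef_pos"]
print(s["clock"],s["eef_pos"],s["ee_rot"],s["contact_force"],T[:3,:3].round(3).tolist())
p,d=eyes.capture("wrist");cv2.imwrite("pics/w2.png",p);np.save("pics/w2.npy",d);np.save("pics/T2.npy",T)
```

```text
2.05 [ 0.58605259 -0.03189248  0.22223545] [-5.97120161e-04  1.15287620e-01  9.93331903e-01  3.71391533e-04] [ 0.09494492 -0.34140393  0.13181894] [[-0.973, 0.229, -0.001], [0.229, 0.973, 0.001], [0.001, 0.001, -1.0]]
```

View pics/w2.png

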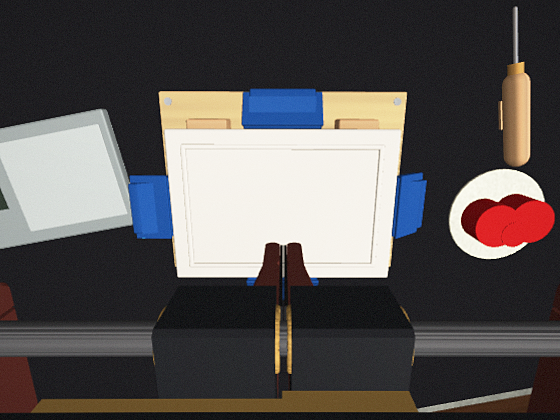

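The yaw is aligned: the lid appears square at x 165–404, y 130–277. The near clip is at (283,108), the right clip at (150,207), the left clip at (408,205), and the far clip is behind the fingers. Next I'll refine the lid position and height.

Run:
```python
from h import *
c=eyes.camera_params("wrist");K,D=c["intrinsics"],c["D"];T=np.load("pics/T2.npy")@c["tool_from_camera"]
p=cv2.imread("pics/w2.png");d=np.load("pics/w2.npy");hsv=cv2.cvtColor(p,cv2.COLOR_BGR2HSV)
v,u=np.mgrid[:420,:560];n=cv2.undistortPoints(np.stack([u,v],-1).reshape(-1,1,2).astype(float),K,D).reshape(420,560,2)
r=np.dstack([n,np.ones((420,560))]);P=(r*d[...,None])@T[:3,:3].T+T[:3,3]
a=-.232;bx=np.array([np.cos(a),np.sin(a)]);by=np.array([-bx[1],bx[0]]);c0=np.array([.587,-.035])
B=np.stack([(P[...,:2]-c0)@bx,(P[...,:2]-c0)@by,P[...,2]],-1)*1000
L=B[150:240,190:370].reshape(-1,3);L=L[L[:,2]<130];print("lid z",np.percentile(L[:,2],[5,50,95]))
W=(hsv[...,1]<40)&(hsv[...,2]>200)&(B[...,2]>95)&(B[...,2]<120)
rows=range(160,230,5)
print("y edges",[np.median([B[i,np.where(W[i])[0][k],1] for i in rows]) for k in(0,-1)])
cols=list(range(180,240,5))+list(range(330,380,5))
print("x edges",[np.median([B[np.where(W[:,j])[0][k],j,0] for j in cols]) for k in(0,-1)])
bl=cv2.inRange(hsv,(100,100,40),(130,255,255))&((B[...,2]>40)*255).astype(np.uint8)
for q in cv2.findContours(bl,0,1)[0]:
    if cv2.contourArea(q)>60:
        m=cv2.drawContours(np.zeros_like(bl),[q],-1,255,-1)>0;X=B[m];X=X[X[:,2]>40]
        print(q[:,0].mean(0).round(),[np.percentile(X[:,k],[2,25,50,75,98]).round(0).tolist() for k in range(3)])
```

```text
lid z [104.36821248 105.5009788  106.63435806]
y edges [np.float64(-92.70012719154883), np.float64(97.07114628565772)]
x edges [np.float64(-64.07522556729751), np.float64(65.64509698353021)]
[150. 206.] [[-26.0, -14.0, -0.0, 14.0, 28.0], [-125.0, -117.0, -110.0, -102.0, -95.0], [103.0, 106.0, 106.0, 109.0, 111.0]]
[409. 203.] [[-26.0, -14.0, -1.0, 13.0, 28.0], [99.0, 104.0, 112.0, 120.0, 128.0], [90.0, 96.0, 98.0, 103.0, 106.0]]
[282. 108.] [[-95.0, -88.0, -80.0, -73.0, -65.0], [-29.0, -14.0, 2.0, 18.0, 33.0], [92.0, 97.0, 99.0, 102.0, 106.0]]
```

>>> arm_command:
  motion:
    - {"dx": -2, "dy": -1, "dz": 40, "wx": 0, "wy": 0, "wz": 0}
    - {"dx": -2, "dy": -1, "dz": 80, "wx": 0, "wy": 0, "wz": 0}
    - {"dx": -2, "dy": -1, "dz": 105, "wx": 0, "wy": 0, "wz": 0}
    - {"dx": -2, "dy": -1, "dz": 111, "wx": 0, "wy": 0, "wz": 0}
    - {"dx": -2, "dy": -1, "dz": 111, "wx": 0, "wy": 0, "wz": 0}

```text
clock: 2.6
eef_pos: [0.5878, -0.0336, 0.1113]
ee_rot: [-0.001, 0.115, 0.993, 0.0]
contact_force: [0.7, -0.3, 0.4]
grip_width: 0.0006
grip_force: 0.0
```

>>> arm_command:
  motion:
    - {"dx": 0, "dy": 0, "dz": 2, "wx": 0, "wy": 0, "wz": 0}
    - {"dx": 0, "dy": 0, "dz": 4, "wx": 0, "wy": 0, "wz": 0}
    - {"dx": 0, "dy": 0, "dz": 6, "wx": 0, "wy": 0, "wz": 0}
    - {"dx": 0, "dy": 0, "dz": 7, "wx": 0, "wy": 0, "wz": 0}
    - {"dx": 0, "dy": 0, "dz": 7, "wx": 0, "wy": 0, "wz": 0}

```text
clock: 3.1
eef_pos: [0.5888, -0.0349, 0.1053]
ee_rot: [0.001, 0.116, 0.993, 0.0]
contact_force: [-0.2, 0.3, 4.0]
grip_width: 0.0007
grip_force: 2.0
```

>>> arm_command:
  motion:
    - {"dx": 0, "dy": 0, "dz": 1, "wx": 0, "wy": 0, "wz": 0}
    - {"dx": 0, "dy": 0, "dz": 2, "wx": 0, "wy": 0, "wz": 0}
    - {"dx": 0, "dy": 0, "dz": 3, "wx": 0, "wy": 0, "wz": 0}
    - {"dx": 0, "dy": 0, "dz": 4, "wx": 0, "wy": 0, "wz": 0}
    - {"dx": 0, "dy": 0, "dz": 4, "wx": 0, "wy": 0, "wz": 0}

```text
clock: 3.6
eef_pos: [0.5889, -0.0349, 0.1011]
ee_rot: [0.0, 0.116, 0.993, 0.0]
contact_force: [0.1, 0.3, 4.7]
grip_width: 0.0004
grip_force: 2.1
```

>>> arm_command:
  motion:
    - {"dx": 0, "dy": 0, "dz": 1, "wx": 0, "wy": 0, "wz": 0}
    - {"dx": 0, "dy": 0, "dz": 2, "wx": 0, "wy": 0, "wz": 0}
    - {"dx": 0, "dy": 0, "dz": 2, "wx": 0, "wy": 0, "wz": 0}

```text
clock: 3.9
eef_pos: [0.5888, -0.0349, 0.099]
ee_rot: [0.0, 0.116, 0.993, 0.0]
contact_force: [1.0, 0.6, 4.8]
grip_width: 0.0006
grip_force: 2.1
```

>>> arm_command:
  motion:
    - {"dx": 0, "dy": 0, "dz": 0.5, "wx": 0, "wy": 0, "wz": 0}
    - {"dx": 0, "dy": 0, "dz": 1, "wx": 0, "wy": 0, "wz": 0}
    - {"dx": 0, "dy": 0, "dz": 1, "wx": 0, "wy": 0, "wz": 0}

```text
clock: 4.2
eef_pos: [0.5889, -0.0349, 0.098]
ee_rot: [0.0, 0.116, 0.993, 0.0]
contact_force: [0.1, -0.2, 5.8]
grip_width: 0.0004
grip_force: 2.8
```

>>> arm_command:
  motion:
    - {"dx": 0, "dy": 0, "dz": 0.5, "wx": 0, "wy": 0, "wz": 0}
    - {"dx": 0, "dy": 0, "dz": 1, "wx": 0, "wy": 0, "wz": 0}
    - {"dx": 0, "dy": 0, "dz": 1, "wx": 0, "wy": 0, "wz": 0}

```text
clock: 4.5
eef_pos: [0.5889, -0.0349, 0.0974]
ee_rot: [0.0, 0.116, 0.993, 0.0]
contact_force: [-0.5, 1.1, 9.5]
grip_width: 0.0003
grip_force: 4.6
```

>>> arm_command:
  motion:
    - {"dx": 0, "dy": 0, "dz": 0.5, "wx": 0, "wy": 0, "wz": 0}
    - {"dx": 0, "dy": 0, "dz": 1, "wx": 0, "wy": 0, "wz": 0}
    - {"dx": 0, "dy": 0, "dz": 1, "wx": 0, "wy": 0, "wz": 0}
    - {"dx": 0, "dy": 0, "dz": 1, "wx": 0, "wy": 0, "wz": 0}

```text
clock: 4.9
eef_pos: [0.5889, -0.0349, 0.0969]
ee_rot: [0.001, 0.116, 0.993, 0.0]
contact_force: [-2.9, 0.3, 12.6]
grip_width: 0.0005
grip_force: 6.4
```

>>> arm_command:
  motion:
    - {"dx": 0, "dy": 0, "dz": -35, "wx": 0, "wy": 0, "wz": 0}
    - {"dx": 50, "dy": 1, "dz": -35, "wx": 0, "wy": 0, "wz": 0}
    - {"dx": 99, "dy": 1, "dz": -35, "wx": 0, "wy": 0, "wz": 0}
    - {"dx": 99, "dy": 1, "dz": -35, "wx": 0, "wy": 0, "wz": 0}

```text
clock: 5.3
eef_pos: [0.4835, -0.0106, 0.1285]
ee_rot: [-0.005, 0.116, 0.993, -0.0]
contact_force: [0.5, -0.9, -1.3]
grip_width: 0.0002
grip_force: 0.0
```

```bash
cat >> h.py <<'E'
def box():
    s=arm.observe();a=-.232;bx=np.array([np.cos(a),np.sin(a)]);by=np.array([-bx[1],bx[0]])
    e=s["eef_pos"][:2]-[.588,-.0332];f=s["contact_force"]
    print(s["clock"],"box xy",(e@bx*1000).round(1),(e@by*1000).round(1),"z",(s["eef_pos"][2]*1000).round(1),"F",(f[:2]@bx).round(1),(f[:2]@by).round(1),f[2].round(1))
E
python3 -c "from h import *;box()"
```

```text
5.3 box xy -106.9 -2.0 z 128.5 F 0.7 -0.7 -1.3
```

>>> arm_command:
  motion:
    - {"dx": 0, "dy": 0, "dz": 0, "wx": 0, "wy": 0, "wz": 0}
    - {"dx": 0, "dy": 0, "dz": 0, "wx": 0, "wy": 0, "wz": 0}
    - {"dx": 0, "dy": 0, "dz": 8, "wx": 0, "wy": 0, "wz": 0}
    - {"dx": 0, "dy": 0, "dz": 8, "wx": 0, "wy": 0, "wz": 0}

```text
clock: 5.7
eef_pos: [0.4926, -0.0114, 0.1216]
ee_rot: [-0.0, 0.116, 0.993, -0.0]
contact_force: [0.5, -0.7, -0.7]
grip_width: 0.0003
grip_force: 0.0
```

```bash
python3 -c "from h import *;box()"
```

```text
5.7 box xy -97.9 -0.7 z 121.6 F 0.6 -0.6 -0.7
```

>>> arm_command:
  motion:
    - {"dx": 0, "dy": 0, "dz": 10, "wx": 0, "wy": 0, "wz": 0}
    - {"dx": 0, "dy": 0, "dz": 20, "wx": 0, "wy": 0, "wz": 0}
    - {"dx": 0, "dy": 0, "dz": 28, "wx": 0, "wy": 0, "wz": 0}
    - {"dx": 0, "dy": 0, "dz": 36, "wx": 0, "wy": 0, "wz": 0}
    - {"dx": 0, "dy": 0, "dz": 36, "wx": 0, "wy": 0, "wz": 0}

```text
clock: 6.2
eef_pos: [0.4915, -0.0112, 0.0854]
ee_rot: [-0.001, 0.116, 0.993, -0.0]
contact_force: [-0.6, -0.7, -0.1]
grip_width: 0.0004
grip_force: 0.0
```

>>> arm_command:
  motion:
    - {"dx": 0, "dy": 0, "dz": 7, "wx": 0, "wy": 0, "wz": 0}
    - {"dx": 0, "dy": 0, "dz": 14, "wx": 0, "wy": 0, "wz": 0}
    - {"dx": 0, "dy": 0, "dz": 21, "wx": 0, "wy": 0, "wz": 0}
    - {"dx": 0, "dy": 0, "dz": 21, "wx": 0, "wy": 0, "wz": 0}

```text
clock: 6.6
eef_pos: [0.4914, -0.0111, 0.0646]
ee_rot: [-0.001, 0.116, 0.993, -0.0]
contact_force: [-1.1, 0.5, 0.5]
grip_width: 0.0005
grip_force: 0.4
```

```bash
python3 -c "from h import *;box()"
```

```text
6.6 box xy -99.0 -0.7 z 64.6 F -1.2 0.2 0.5
```

>>> arm_command:
  motion:
    - {"dx": -2, "dy": 0, "dz": 0, "wx": 0, "wy": 0, "wz": 0}
    - {"dx": -4, "dy": 0, "dz": 0, "wx": 0, "wy": 0, "wz": 0}
    - {"dx": -6, "dy": 0, "dz": 0, "wx": 0, "wy": 0, "wz": 0}
    - {"dx": -6, "dy": 0, "dz": 0, "wx": 0, "wy": 0, "wz": 0}

```text
clock: 7.0
eef_pos: [0.4987, -0.0126, 0.0659]
ee_rot: [0.0, 0.116, 0.993, 0.0]
contact_force: [-0.4, 0.3, 0.4]
grip_width: 0.0004
grip_force: 0.4
```

>>> arm_command:
  motion:
    - {"dx": -1, "dy": 0, "dz": 0, "wx": 0, "wy": 0, "wz": 0}
    - {"dx": -2, "dy": 0, "dz": 0, "wx": 0, "wy": 0, "wz": 0}
    - {"dx": -2, "dy": 0, "dz": 0, "wx": 0, "wy": 0, "wz": 0}

```text
clock: 7.3
eef_pos: [0.5001, -0.0129, 0.0657]
ee_rot: [0.0, 0.116, 0.993, 0.0]
contact_force: [-1.2, 0.8, 1.1]
grip_width: 0.0005
grip_force: 0.7
```

>>> arm_command:
  motion:
    - {"dx": -1, "dy": 0, "dz": 0, "wx": 0, "wy": 0, "wz": 0}
    - {"dx": -2, "dy": 0, "dz": 0, "wx": 0, "wy": 0, "wz": 0}
    - {"dx": -2, "dy": 0, "dz": 0, "wx": 0, "wy": 0, "wz": 0}

```text
clock: 7.6
eef_pos: [0.5011, -0.0132, 0.0653]
ee_rot: [-0.001, 0.116, 0.993, -0.0]
contact_force: [-3.4, 1.4, -1.3]
grip_width: 0.0005
grip_force: 2.0
```

>>> arm_command:
  motion:
    - {"dx": -1, "dy": 0, "dz": 0, "wx": 0, "wy": 0, "wz": 0}
    - {"dx": -2, "dy": 0, "dz": 0, "wx": 0, "wy": 0, "wz": 0}
    - {"dx": -2, "dy": 0, "dz": 0, "wx": 0, "wy": 0, "wz": 0}

```text
clock: 7.9
eef_pos: [0.5021, -0.0135, 0.0649]
ee_rot: [-0.002, 0.116, 0.993, -0.0]
contact_force: [-6.0, 2.2, -1.6]
grip_width: 0.0002
grip_force: 2.8
```

>>> arm_command:
  motion:
    - {"dx": -1, "dy": 0, "dz": 0, "wx": 0, "wy": 0, "wz": 0}
    - {"dx": -2, "dy": 0, "dz": 0, "wx": 0, "wy": 0, "wz": 0}
    - {"dx": -2, "dy": 0, "dz": 0, "wx": 0, "wy": 0, "wz": 0}

```text
clock: 8.2
eef_pos: [0.5032, -0.0138, 0.0646]
ee_rot: [-0.003, 0.116, 0.993, -0.0]
contact_force: [-6.7, 3.3, -3.3]
grip_width: 0.0002
grip_force: 3.5
```

>>> arm_command:
  motion:
    - {"dx": -1, "dy": 0, "dz": 0, "wx": 0, "wy": 0, "wz": 0}
    - {"dx": -2, "dy": 0, "dz": 0, "wx": 0, "wy": 0, "wz": 0}
    - {"dx": -2, "dy": 0, "dz": 0, "wx": 0, "wy": 0, "wz": 0}

```text
clock: 8.5
eef_pos: [0.5063, -0.0146, 0.065]
ee_rot: [-0.002, 0.116, 0.993, -0.0]
contact_force: [-5.0, 2.3, -3.1]
grip_width: 0.0006
grip_force: 2.8
```

>>> arm_command:
  motion:
    - {"dx": -1, "dy": 0, "dz": 0, "wx": 0, "wy": 0, "wz": 0}
    - {"dx": -2, "dy": 0, "dz": 0, "wx": 0, "wy": 0, "wz": 0}
    - {"dx": -2, "dy": 0, "dz": 0, "wx": 0, "wy": 0, "wz": 0}

```text
clock: 8.8
eef_pos: [0.5068, -0.0147, 0.0648]
ee_rot: [-0.003, 0.116, 0.993, 0.0]
contact_force: [-9.0, 4.2, 1.7]
grip_width: 0.0003
grip_force: 4.8
```

>>> arm_command:
  motion:
    - {"dx": -1, "dy": 0, "dz": 0, "wx": 0, "wy": 0, "wz": 0}
    - {"dx": -2, "dy": 0, "dz": 0, "wx": 0, "wy": 0, "wz": 0}
    - {"dx": -2, "dy": 0, "dz": 0, "wx": 0, "wy": 0, "wz": 0}

```text
clock: 9.1
eef_pos: [0.5073, -0.0149, 0.0646]
ee_rot: [-0.005, 0.116, 0.993, 0.0]
contact_force: [-12.9, 3.6, 4.0]
grip_width: 0.0005
grip_force: 6.6
```

>>> arm_command:
  motion:
    - {"dx": 20, "dy": 0, "dz": 0, "wx": 0, "wy": 0, "wz": 0}
    - {"dx": 20, "dy": 0, "dz": -35, "wx": 0, "wy": 0, "wz": 0}
    - {"dx": 15, "dy": 15, "dz": -65, "wx": 0, "wy": 0, "wz": 0}
    - {"dx": -15, "dy": 50, "dz": -65, "wx": 0, "wy": 0, "wz": 0}
    - {"dx": -48, "dy": 85, "dz": -65, "wx": 0, "wy": 0, "wz": 0}
    - {"dx": -81, "dy": 120, "dz": -65, "wx": 0, "wy": 0, "wz": 0}
    - {"dx": -81, "dy": 127, "dz": -65, "wx": 0, "wy": 0, "wz": 0}
    - {"dx": -81, "dy": 127, "dz": -65, "wx": 0, "wy": 0, "wz": 0}

```text
clock: 9.9
eef_pos: [0.6215, 0.0907, 0.1307]
ee_rot: [0.001, 0.115, 0.993, 0.0]
contact_force: [0.6, -0.0, 0.1]
grip_width: 0.0
grip_force: 0.0
```

>>> arm_command:
  motion:
    - {"dx": 0, "dy": 0, "dz": 0, "wx": 0, "wy": 0, "wz": 0}
    - {"dx": 0, "dy": 0, "dz": 0, "wx": 0, "wy": 0, "wz": 0}
    - {"dx": 0, "dy": 0, "dz": 0, "wx": 0, "wy": 0, "wz": 0}

```text
clock: 10.2
eef_pos: [0.6194, 0.0879, 0.131]
ee_rot: [0.0, 0.117, 0.993, -0.0]
contact_force: [-0.9, 0.5, -0.6]
grip_width: 0.0003
grip_force: 0.0
```

Run:
```python
from h import *
box();p,d=eyes.capture("scene");cv2.imwrite("pics/s2.png",cv2.resize(p[160:290,170:410],None,fx=3,fy=3))
```

```text
10.2 box xy 2.7 125.0 z 131.0 F -1.0 0.3 -0.6
```

View pics/s2.png

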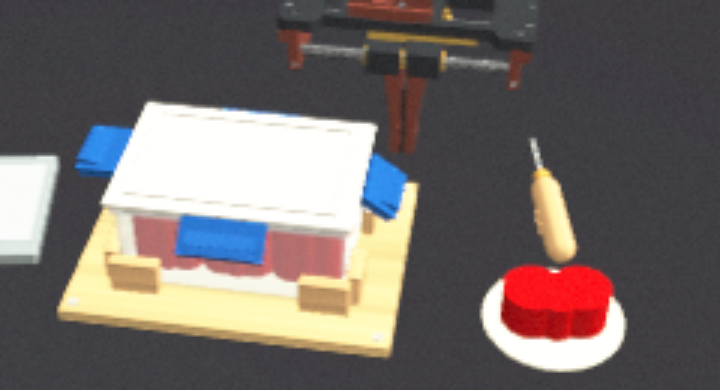

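The lid is home. The left and far clips hang partly open and the right one is raised. The fingers are above and outside the left clip. Now folding the left clip.

>>> arm_command:
  motion:
    - {"dx": 2, "dy": 0, "dz": 15, "wx": 0, "wy": 0, "wz": 0}
    - {"dx": 2, "dy": 0, "dz": 28, "wx": 0, "wy": 0, "wz": 0}
    - {"dx": 2, "dy": 0, "dz": 38, "wx": 0, "wy": 0, "wz": 0}
    - {"dx": 2, "dy": 0, "dz": 48, "wx": 0, "wy": 0, "wz": 0}
    - {"dx": 2, "dy": 0, "dz": 57, "wx": 0, "wy": 0, "wz": 0}
    - {"dx": 2, "dy": 0, "dz": 66, "wx": 0, "wy": 0, "wz": 0}
    - {"dx": 2, "dy": 0, "dz": 66, "wx": 0, "wy": 0, "wz": 0}

```text
clock: 10.95
eef_pos: [0.6172, 0.0899, 0.0631]
ee_rot: [-0.001, 0.116, 0.993, -0.0]
contact_force: [-1.1, 0.8, -0.5]
grip_width: 0.0005
grip_force: 0.4
```

>>> arm_command:
  motion:
    - {"dx": 0, "dy": -2, "dz": 0, "wx": 0, "wy": 0, "wz": 0}
    - {"dx": 0, "dy": -4, "dz": 0, "wx": 0, "wy": 0, "wz": 0}
    - {"dx": 0, "dy": -6, "dz": 0, "wx": 0, "wy": 0, "wz": 0}
    - {"dx": 0, "dy": -6, "dz": 0, "wx": 0, "wy": 0, "wz": 0}

```text
clock: 11.35
eef_pos: [0.6171, 0.0862, 0.0653]
ee_rot: [0.001, 0.115, 0.993, 0.002]
contact_force: [0.9, 5.5, -1.4]
grip_width: 0.0002
grip_force: 2.7
```

```bash
python3 -c "from h import *;box()"
```

```text
11.35 box xy 0.9 122.9 z 65.3 F -0.4 5.6 -1.4
```

>>> arm_command:
  motion:
    - {"dx": 0, "dy": -1, "dz": 0, "wx": 0, "wy": 0, "wz": 0}
    - {"dx": 0, "dy": -2, "dz": 0, "wx": 0, "wy": 0, "wz": 0}
    - {"dx": 0, "dy": -2, "dz": 0, "wx": 0, "wy": 0, "wz": 0}

```text
clock: 11.65
eef_pos: [0.6165, 0.0833, 0.0653]
ee_rot: [0.001, 0.115, 0.993, 0.001]
contact_force: [0.4, 2.3, -0.5]
grip_width: 0.0002
grip_force: 0.8
```

>>> arm_command:
  motion:
    - {"dx": 0, "dy": -1, "dz": 0, "wx": 0, "wy": 0, "wz": 0}
    - {"dx": 0, "dy": -2, "dz": 0, "wx": 0, "wy": 0, "wz": 0}
    - {"dx": 0, "dy": -2, "dz": 0, "wx": 0, "wy": 0, "wz": 0}

```text
clock: 11.95
eef_pos: [0.6163, 0.0823, 0.0651]
ee_rot: [0.001, 0.115, 0.993, 0.002]
contact_force: [0.8, 7.0, -1.0]
grip_width: 0.0004
grip_force: 3.6
```

>>> arm_command:
  motion:
    - {"dx": 0, "dy": -1, "dz": 0, "wx": 0, "wy": 0, "wz": 0}
    - {"dx": 0, "dy": -2, "dz": 0, "wx": 0, "wy": 0, "wz": 0}
    - {"dx": 0, "dy": -2, "dz": 0, "wx": 0, "wy": 0, "wz": 0}

```text
clock: 12.25
eef_pos: [0.6162, 0.0821, 0.0652]
ee_rot: [0.001, 0.115, 0.993, 0.002]
contact_force: [2.8, 10.5, -2.5]
grip_width: 0.0005
grip_force: 5.2
```

>>> arm_command:
  motion:
    - {"dx": 0, "dy": -1, "dz": 0, "wx": 0, "wy": 0, "wz": 0}
    - {"dx": 0, "dy": -2, "dz": 0, "wx": 0, "wy": 0, "wz": 0}
    - {"dx": 0, "dy": -2, "dz": 0, "wx": 0, "wy": 0, "wz": 0}

```text
clock: 12.55
eef_pos: [0.6161, 0.0818, 0.0652]
ee_rot: [0.001, 0.114, 0.993, 0.003]
contact_force: [3.4, 13.3, -4.8]
grip_width: 0.0002
grip_force: 6.7
```

>>> arm_command:
  motion:
    - {"dx": 0, "dy": -1, "dz": 0, "wx": 0, "wy": 0, "wz": 0}
    - {"dx": 0, "dy": -2, "dz": 0, "wx": 0, "wy": 0, "wz": 0}
    - {"dx": 0, "dy": -2, "dz": 0, "wx": 0, "wy": 0, "wz": 0}

```text
clock: 12.85
eef_pos: [0.6161, 0.0815, 0.0652]
ee_rot: [0.002, 0.114, 0.993, 0.004]
contact_force: [4.3, 16.3, -5.1]
grip_width: 0.0009
grip_force: 8.4
```

>>> arm_command:
  motion:
    - {"dx": 0, "dy": 18, "dz": 0, "wx": 0, "wy": 0, "wz": 0}
    - {"dx": 0, "dy": 22, "dz": -35, "wx": 0, "wy": 0, "wz": 0}
    - {"dx": 0, "dy": 22, "dz": -65, "wx": 0, "wy": 0, "wz": 0}
    - {"dx": 0, "dy": 22, "dz": -65, "wx": 0, "wy": 0, "wz": 0}
    - {"dx": 0, "dy": 22, "dz": -65, "wx": 0, "wy": 0, "wz": 0}

```text
clock: 13.35
eef_pos: [0.6196, 0.0946, 0.1303]
ee_rot: [0.001, 0.117, 0.993, -0.0]
contact_force: [-0.1, 0.2, 0.3]
grip_width: 0.0007
grip_force: 0.0
```

Run:
```python
from h import *
box();p,d=eyes.capture("scene");q,_=eyes.capture("top")
cv2.imwrite("pics/s3.png",np.hstack([cv2.resize(p[180:290,180:320],None,fx=2.8,fy=2.8),cv2.resize(q[150:280,240:380],(392,308))]))
```

```text
13.35 box xy 1.4 131.6 z 130.3 F -0.2 0.2 0.3
```

View pics/s3.png

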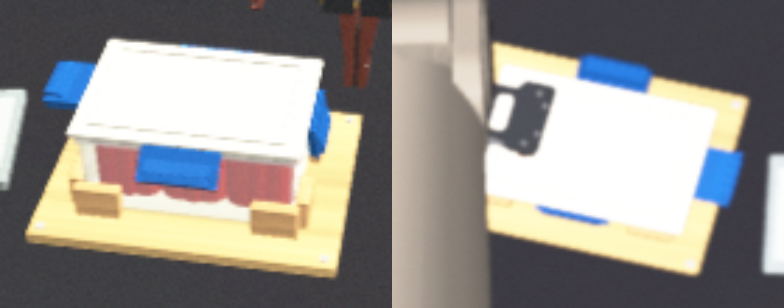

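Left clip now hangs down at (320,122) in the left half, and the near clip shows only its thin edge at (570,213) in the right half. Now the far clip.

>>> arm_command:
  motion:
    - {"dx": -25, "dy": -34, "dz": 0, "wx": 0, "wy": 0, "wz": 0}
    - {"dx": -50, "dy": -68, "dz": 0, "wx": 0, "wy": 0, "wz": 0}
    - {"dx": -75, "dy": -102, "dz": 0, "wx": 0, "wy": 0, "wz": 0}
    - {"dx": -97, "dy": -131, "dz": 0, "wx": 0, "wy": 0, "wz": 0}
    - {"dx": -97, "dy": -131, "dz": 0, "wx": 0, "wy": 0, "wz": 0}
    - {"dx": -97, "dy": -131, "dz": 0, "wx": 0, "wy": 0, "wz": 0}
    - {"dx": -97, "dy": -131, "dz": 0, "wx": 0, "wy": 0, "wz": 0}

```text
clock: 14.15
eef_pos: [0.6826, -0.0527, 0.1285]
ee_rot: [-0.001, 0.115, 0.993, 0.0]
contact_force: [0.3, 0.3, -0.4]
grip_width: 0.0003
grip_force: 0.0
```

```bash
python3 -c "from h import *;box()"
```

```text
14.15 box xy 96.5 2.8 z 128.5 F 0.3 0.3 -0.4
```

>>> arm_command:
  motion:
    - {"dx": -2, "dy": -2, "dz": 15, "wx": 0, "wy": 0, "wz": 0}
    - {"dx": -2, "dy": -2, "dz": 28, "wx": 0, "wy": 0, "wz": 0}
    - {"dx": -2, "dy": -2, "dz": 37, "wx": 0, "wy": 0, "wz": 0}
    - {"dx": -2, "dy": -2, "dz": 46, "wx": 0, "wy": 0, "wz": 0}
    - {"dx": -2, "dy": -2, "dz": 55, "wx": 0, "wy": 0, "wz": 0}
    - {"dx": -2, "dy": -2, "dz": 64, "wx": 0, "wy": 0, "wz": 0}
    - {"dx": -2, "dy": -2, "dz": 64, "wx": 0, "wy": 0, "wz": 0}

```text
clock: 14.85
eef_pos: [0.6843, -0.0567, 0.0641]
ee_rot: [-0.001, 0.116, 0.993, -0.0]
contact_force: [-0.4, -0.5, 0.5]
grip_width: 0.0006
grip_force: 0.2
```

>>> arm_command:
  motion:
    - {"dx": 2, "dy": 0, "dz": 0, "wx": 0, "wy": 0, "wz": 0}
    - {"dx": 4, "dy": 0, "dz": 0, "wx": 0, "wy": 0, "wz": 0}
    - {"dx": 6, "dy": 0, "dz": 0, "wx": 0, "wy": 0, "wz": 0}
    - {"dx": 6, "dy": 0, "dz": 0, "wx": 0, "wy": 0, "wz": 0}

```text
clock: 15.25
eef_pos: [0.6801, -0.0557, 0.0665]
ee_rot: [0.001, 0.116, 0.993, -0.0]
contact_force: [4.2, -1.4, 0.5]
grip_width: 0.0005
grip_force: 2.0
```

```bash
python3 -c "from h import *;box()"
```

```text
15.25 box xy 94.8 -0.7 z 66.5 F 4.4 -0.4 0.5
```

>>> arm_command:
  motion:
    - {"dx": 1, "dy": 0, "dz": 1, "wx": 0, "wy": 0, "wz": 0}
    - {"dx": 2, "dy": 0, "dz": 1, "wx": 0, "wy": 0, "wz": 0}
    - {"dx": 2, "dy": 0, "dz": 1, "wx": 0, "wy": 0, "wz": 0}

```text
clock: 15.55
eef_pos: [0.6788, -0.0554, 0.0656]
ee_rot: [0.002, 0.116, 0.993, -0.0]
contact_force: [6.2, -1.9, 0.7]
grip_width: 0.0005
grip_force: 3.2
```

>>> arm_command:
  motion:
    - {"dx": 1, "dy": 0, "dz": 0, "wx": 0, "wy": 0, "wz": 0}
    - {"dx": 2, "dy": 0, "dz": 0, "wx": 0, "wy": 0, "wz": 0}
    - {"dx": 2, "dy": 0, "dz": 0, "wx": 0, "wy": 0, "wz": 0}

```text
clock: 15.85
eef_pos: [0.6773, -0.055, 0.0653]
ee_rot: [0.002, 0.116, 0.993, -0.0]
contact_force: [8.4, -2.9, -1.3]
grip_width: 0.0006
grip_force: 4.1
```

>>> arm_command:
  motion:
    - {"dx": 1, "dy": 0, "dz": 0, "wx": 0, "wy": 0, "wz": 0}
    - {"dx": 2, "dy": 0, "dz": 0, "wx": 0, "wy": 0, "wz": 0}
    - {"dx": 2, "dy": 0, "dz": 0, "wx": 0, "wy": 0, "wz": 0}

```text
clock: 16.15
eef_pos: [0.6739, -0.0542, 0.0648]
ee_rot: [0.001, 0.116, 0.993, -0.0]
contact_force: [5.6, -1.4, -2.2]
grip_width: 0.0006
grip_force: 3.0
```

Clicked; now pushing on to the firm stop.

>>> arm_command:
  motion:
    - {"dx": 1, "dy": 0, "dz": 0, "wx": 0, "wy": 0, "wz": 0}
    - {"dx": 2, "dy": 0, "dz": 0, "wx": 0, "wy": 0, "wz": 0}
    - {"dx": 2, "dy": 0, "dz": 0, "wx": 0, "wy": 0, "wz": 0}

```text
clock: 16.45
eef_pos: [0.6736, -0.0541, 0.0651]
ee_rot: [0.003, 0.116, 0.993, -0.0]
contact_force: [11.0, -3.1, -4.4]
grip_width: 0.0006
grip_force: 5.1
```

>>> arm_command:
  motion:
    - {"dx": 1, "dy": 0, "dz": 0, "wx": 0, "wy": 0, "wz": 0}
    - {"dx": 2, "dy": 0, "dz": 0, "wx": 0, "wy": 0, "wz": 0}
    - {"dx": 2, "dy": 0, "dz": 0, "wx": 0, "wy": 0, "wz": 0}

```text
clock: 16.75
eef_pos: [0.6733, -0.054, 0.0657]
ee_rot: [0.004, 0.116, 0.993, -0.0]
contact_force: [13.5, -3.3, -5.7]
grip_width: 0.001
grip_force: 6.9
```

```bash
python3 -c "from h import *;box()"
```

```text
16.75 box xy 87.8 -0.7 z 65.7 F 13.9 -0.1 -5.7
```

>>> arm_command:
  motion:
    - {"dx": -20, "dy": 0, "dz": 0, "wx": 0, "wy": 0, "wz": 0}
    - {"dx": -22, "dy": 0, "dz": -35, "wx": 0, "wy": 0, "wz": 0}
    - {"dx": -15, "dy": -10, "dz": -65, "wx": 0, "wy": 0, "wz": 0}
    - {"dx": 15, "dy": -45, "dz": -65, "wx": 0, "wy": 0, "wz": 0}
    - {"dx": 45, "dy": -80, "dz": -65, "wx": 0, "wy": 0, "wz": 0}
    - {"dx": 75, "dy": -115, "dz": -65, "wx": 0, "wy": 0, "wz": 0}
    - {"dx": 83, "dy": -130, "dz": -65, "wx": 0, "wy": 0, "wz": 0}
    - {"dx": 83, "dy": -130, "dz": -65, "wx": 0, "wy": 0, "wz": 0}

```text
clock: 17.55
eef_pos: [0.5556, -0.1625, 0.1296]
ee_rot: [-0.001, 0.118, 0.993, 0.0]
contact_force: [0.3, 0.2, -0.6]
grip_width: 0.0001
grip_force: 0.0
```

>>> arm_command:
  motion:
    - {"dx": 0, "dy": 0, "dz": 0, "wx": 0, "wy": 0, "wz": 0}
    - {"dx": 0, "dy": 0, "dz": 0, "wx": 0, "wy": 0, "wz": 0}
    - {"dx": 0, "dy": 0, "dz": 0, "wx": 0, "wy": 0, "wz": 0}

```text
clock: 17.85
eef_pos: [0.5597, -0.1589, 0.1294]
ee_rot: [-0.0, 0.115, 0.993, 0.0]
contact_force: [-0.1, 0.1, -0.8]
grip_width: 0.0001
grip_force: 0.0
```

```bash
python3 -c "from h import *;box()"
```

```text
17.85 box xy 1.4 -128.8 z 129.4 F -0.1 0.1 -0.8
```

>>> arm_command:
  motion:
    - {"dx": 1, "dy": 3, "dz": 10, "wx": 0, "wy": 0, "wz": 0}
    - {"dx": 1, "dy": 3, "dz": 20, "wx": 0, "wy": 0, "wz": 0}
    - {"dx": 1, "dy": 3, "dz": 28, "wx": 0, "wy": 0, "wz": 0}
    - {"dx": 1, "dy": 3, "dz": 36, "wx": 0, "wy": 0, "wz": 0}
    - {"dx": 1, "dy": 3, "dz": 43, "wx": 0, "wy": 0, "wz": 0}
    - {"dx": 1, "dy": 3, "dz": 43, "wx": 0, "wy": 0, "wz": 0}

```text
clock: 18.45
eef_pos: [0.5576, -0.1572, 0.0855]
ee_rot: [-0.001, 0.116, 0.993, 0.0]
contact_force: [-0.9, 0.7, 0.1]
grip_width: 0.0005
grip_force: 0.0
```

>>> arm_command:
  motion:
    - {"dx": 0, "dy": 0, "dz": 7, "wx": 0, "wy": 0, "wz": 0}
    - {"dx": 0, "dy": 0, "dz": 14, "wx": 0, "wy": 0, "wz": 0}
    - {"dx": 0, "dy": 0, "dz": 21, "wx": 0, "wy": 0, "wz": 0}
    - {"dx": 0, "dy": 0, "dz": 21, "wx": 0, "wy": 0, "wz": 0}

```text
clock: 18.85
eef_pos: [0.5576, -0.1573, 0.0645]
ee_rot: [-0.001, 0.116, 0.993, -0.0]
contact_force: [0.0, -0.1, -0.2]
grip_width: 0.0003
grip_force: 0.2
```

```bash
python3 -c "from h import *;box()"
```

```text
18.85 box xy -1.1 -127.7 z 64.5 F 0.1 -0.1 -0.2
```

>>> arm_command:
  motion:
    - {"dx": 0, "dy": 2, "dz": 0, "wx": 0, "wy": 0, "wz": 0}
    - {"dx": 0, "dy": 4, "dz": 0, "wx": 0, "wy": 0, "wz": 0}
    - {"dx": 0, "dy": 5, "dz": 0, "wx": 0, "wy": 0, "wz": 0}
    - {"dx": 0, "dy": 5, "dz": 0, "wx": 0, "wy": 0, "wz": 0}

```text
clock: 19.25
eef_pos: [0.5597, -0.1521, 0.0658]
ee_rot: [0.0, 0.116, 0.993, 0.0]
contact_force: [-0.4, -0.4, -0.1]
grip_width: 0.0005
grip_force: 0.2
```

>>> arm_command:
  motion:
    - {"dx": 0, "dy": 1, "dz": 0, "wx": 0, "wy": 0, "wz": 0}
    - {"dx": 0, "dy": 2, "dz": 0, "wx": 0, "wy": 0, "wz": 0}
    - {"dx": 0, "dy": 2, "dz": 0, "wx": 0, "wy": 0, "wz": 0}

```text
clock: 19.55
eef_pos: [0.56, -0.1504, 0.0657]
ee_rot: [0.0, 0.116, 0.993, 0.0]
contact_force: [-0.4, -1.0, -0.7]
grip_width: 0.0008
grip_force: 0.4
```

>>> arm_command:
  motion:
    - {"dx": 0, "dy": 1, "dz": 0, "wx": 0, "wy": 0, "wz": 0}
    - {"dx": 0, "dy": 2, "dz": 0, "wx": 0, "wy": 0, "wz": 0}
    - {"dx": 0, "dy": 2, "dz": 0, "wx": 0, "wy": 0, "wz": 0}

```text
clock: 19.85
eef_pos: [0.5602, -0.1496, 0.0656]
ee_rot: [0.0, 0.117, 0.993, -0.001]
contact_force: [-0.5, -4.7, -1.9]
grip_width: 0.0003
grip_force: 2.4
```

>>> arm_command:
  motion:
    - {"dx": 0, "dy": 1, "dz": 0, "wx": 0, "wy": 0, "wz": 0}
    - {"dx": 0, "dy": 2, "dz": 0, "wx": 0, "wy": 0, "wz": 0}
    - {"dx": 0, "dy": 2, "dz": 0, "wx": 0, "wy": 0, "wz": 0}

```text
clock: 20.15
eef_pos: [0.5602, -0.1487, 0.0655]
ee_rot: [-0.0, 0.117, 0.993, -0.001]
contact_force: [-1.1, -7.6, -2.2]
grip_width: 0.0003
grip_force: 3.6
```

>>> arm_command:
  motion:
    - {"dx": 0, "dy": 1, "dz": 0, "wx": 0, "wy": 0, "wz": 0}
    - {"dx": 0, "dy": 2, "dz": 0, "wx": 0, "wy": 0, "wz": 0}
    - {"dx": 0, "dy": 2, "dz": 0, "wx": 0, "wy": 0, "wz": 0}

```text
clock: 20.45
eef_pos: [0.5604, -0.1478, 0.0654]
ee_rot: [-0.0, 0.117, 0.993, -0.002]
contact_force: [-0.6, -9.9, -4.3]
grip_width: 0.0002
grip_force: 4.8
```

>>> arm_command:
  motion:
    - {"dx": 0, "dy": 1, "dz": 0, "wx": 0, "wy": 0, "wz": 0}
    - {"dx": 0, "dy": 2, "dz": 0, "wx": 0, "wy": 0, "wz": 0}
    - {"dx": 0, "dy": 2, "dz": 0, "wx": 0, "wy": 0, "wz": 0}

```text
clock: 20.75
eef_pos: [0.5611, -0.1437, 0.0653]
ee_rot: [-0.0, 0.117, 0.993, -0.0]
contact_force: [-1.6, -5.3, -3.4]
grip_width: 0.0006
grip_force: 3.0
```

Clicked as well.

>>> arm_command:
  motion:
    - {"dx": 0, "dy": 1, "dz": 0, "wx": 0, "wy": 0, "wz": 0}
    - {"dx": 0, "dy": 2, "dz": 0, "wx": 0, "wy": 0, "wz": 0}
    - {"dx": 0, "dy": 2, "dz": 0, "wx": 0, "wy": 0, "wz": 0}

```text
clock: 21.05
eef_pos: [0.5611, -0.1434, 0.0653]
ee_rot: [-0.0, 0.117, 0.993, -0.001]
contact_force: [-1.5, -9.8, -3.3]
grip_width: 0.0005
grip_force: 4.7
```

>>> arm_command:
  motion:
    - {"dx": 0, "dy": 1, "dz": 0, "wx": 0, "wy": 0, "wz": 0}
    - {"dx": 0, "dy": 2, "dz": 0, "wx": 0, "wy": 0, "wz": 0}
    - {"dx": 0, "dy": 2, "dz": 0, "wx": 0, "wy": 0, "wz": 0}

```text
clock: 21.35
eef_pos: [0.5612, -0.1431, 0.0653]
ee_rot: [-0.0, 0.118, 0.993, -0.002]
contact_force: [-2.4, -12.7, -4.1]
grip_width: 0.0005
grip_force: 6.4
```

>>> arm_command:
  motion:
    - {"dx": 0, "dy": -18, "dz": 0, "wx": 0, "wy": 0, "wz": 0}
    - {"dx": 0, "dy": -24, "dz": -35, "wx": 0, "wy": 0, "wz": 0}
    - {"dx": 20, "dy": -24, "dz": -80, "wx": 0, "wy": 0, "wz": 0}
    - {"dx": 60, "dy": 0, "dz": -110, "wx": 0, "wy": 0, "wz": 0}
    - {"dx": 70, "dy": 45, "dz": -130, "wx": 0, "wy": 0, "wz": 0}
    - {"dx": 70, "dy": 90, "dz": -150, "wx": 0, "wy": 0, "wz": 0}
    - {"dx": 70, "dy": 115, "dz": -160, "wx": 0, "wy": 0, "wz": 0}
    - {"dx": 70, "dy": 115, "dz": -160, "wx": 0, "wy": 0, "wz": 0}

```text
clock: 22.15
eef_pos: [0.523, -0.0041, 0.2277]
ee_rot: [0.002, 0.112, 0.994, 0.002]
contact_force: [-0.4, 1.4, -0.3]
grip_width: 0.0003
grip_force: 0.0
```

>>> arm_command:
  motion:
    - {"dx": 0, "dy": 0, "dz": 0, "wx": 0, "wy": 0, "wz": 0}
    - {"dx": 0, "dy": 0, "dz": 0, "wx": 0, "wy": 0, "wz": 0}
    - {"dx": 0, "dy": 0, "dz": 0, "wx": 0, "wy": 0, "wz": 0}

```text
clock: 22.45
eef_pos: [0.5205, -0.0121, 0.2251]
ee_rot: [-0.001, 0.117, 0.993, -0.0]
contact_force: [-0.7, 0.0, 0.2]
grip_width: 0.0005
grip_force: 0.0
```

Run:
```python
from h import *
box();s=arm.observe();T=np.eye(4);T[:3,:3]=Rq(s["ee_rot"]);T[:3,3]=s["eef_pos"]
p,_=eyes.capture("scene");q,d=eyes.capture("wrist")
cv2.imwrite("pics/s4.png",np.hstack([cv2.resize(p[180:290,180:320],(400,314)),cv2.resize(q,(400,314))]))
c=eyes.camera_params("wrist");K,D=c["intrinsics"],c["D"];T=T@c["tool_from_camera"];hsv=cv2.cvtColor(q,cv2.COLOR_BGR2HSV)
v,u=np.mgrid[:420,:560];n=cv2.undistortPoints(np.stack([u,v],-1).reshape(-1,1,2).astype(float),K,D).reshape(420,560,2)
P=(np.dstack([n,np.ones((420,560))])*d[...,None])@T[:3,:3].T+T[:3,3]
a=-.232;bx=np.array([np.cos(a),np.sin(a)]);by=np.array([-bx[1],bx[0]]);e=P[...,:2]-[.588,-.0332]
B=np.stack([e@bx,e@by,P[...,2]],-1)*1000
W=(hsv[...,1]<40)&(hsv[...,2]>200)&(abs(B[...,0])<50)&(abs(B[...,1])<80)
print("lid z",np.median(B[W][:,2]))
bl=cv2.inRange(hsv,(100,100,40),(130,255,255))&((B[...,2]>30)*255).astype(np.uint8)
for k in cv2.findContours(bl,0,1)[0]:
    if cv2.contourArea(k)>15:
        X=B[cv2.drawContours(np.zeros_like(bl),[k],-1,255,-1)>0];X=X[X[:,2]>30]
        print(k[:,0].mean(0).round(),[np.percentile(X[:,j],[2,50,98]).round(0).tolist() for j in range(3)])
```

```text
22.45 box xy -70.6 5.0 z 225.1 F -0.7 -0.1 0.2
lid z 97.45051192972151
[173. 268.] [[-104.0, -7.0, 19.0], [-103.0, -99.0, -21.0], [89.0, 95.0, 313.0]]
[383. 262.] [[-27.0, -10.0, 13.0], [96.0, 100.0, 108.0], [73.0, 95.0, 97.0]]
[278. 199.] [[-73.0, -70.0, -66.0], [-30.0, 0.0, 30.0], [67.0, 91.0, 96.0]]
```

View pics/s4.png

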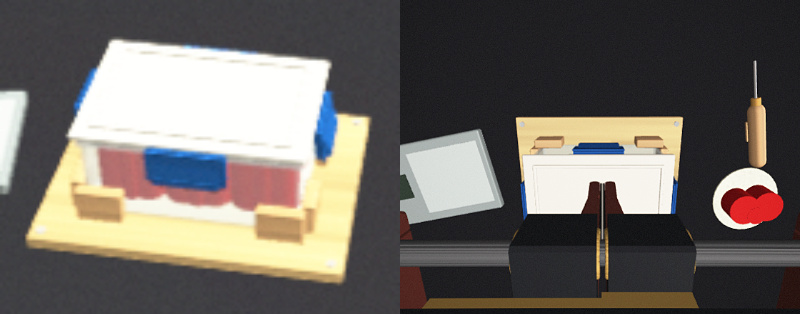

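All four clips hang flat against the walls, the lid top reads 97.5 mm (home), and the bystanders haven't moved.

```bash
python3 -c "from h import *;print(arm.finish_job())"
```

```text
the job is handed in; nothing more can be done
None
```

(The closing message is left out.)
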